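# Turn the red spinner over in its tipping tray

## Task

The red enamel on one mackerel spinner has dried; turn that spinner over for painting its other side. Using the wooden side handle, tip its hinged tray up and over until the spinner tumbles into the fixed pan next to it, bright tin face up, then lay the hinged tray back down flat. Keep your fingers off the red spinner itself, and leave the yellow spinner lying as it is in the other turn-over tray.

Things in the scene. Friction and masses are not known exactly. Their poses are not given: they have to be found in the camera images.
- red_base: Galvanised stand, fixed, holding the red spinner (a twin holds the yellow). Origin on the slate below mid-hinge; z up. Hinge line along x, 36 mm up. On +y the hinged tray, 80 (x) x 82 mm, floor 36 mm up, walls 14 mm, 8 mm lip at the hinge. On -y the fixed pan: floor 24 mm up, inside 86 (x) x 94 mm, walls 44 to 52 mm up. Handle on the tray's +x side: its middle at (73, 68, 42) mm here when the tray is flat.
- red_base_tray (a joint): Hinged tray's angle, rad: 0 flat, 1.57 upright, stop 2.15; positive about the stand's +x (from +y up and over to -y). Handle: free-turning wood roller, 18 mm thick, 50 mm long, parallel to x, 8 mm off the tray's side, 68 mm from the hinge. Needs a few N; let go, the tray sinks flat or, past upright, to the stop. The spinner slides to the lip and tumbles off at about 1.7 to 2.0.
- red_spinner: mackerel spinner blank with red enamel on one face and bright tin on the other, a flat plate with round ends, 52 x 28 x 5 mm, about 40 g. Origin: centre of the tin face; its z axis points out of the red face (up at the start, when it lies loose in the hinged tray).
- yellow_spinner: the same blank with yellow enamel, lying yellow face up in the hinged tray of the other, identical stand; not to be disturbed. Origin: centre of its tin face, z out of the yellow face.
Things that resemble listed ones, but are neither listed nor needed, are in the scene too. What is shaped like the red_base but black or turquoise is not meant. What is shaped like the red_spinner but blue or green is not meant.

How it is judged:
By the outcome, as a careful person would: the job done as asked, in the order asked, and still so for the second after the job is handed in, with the robot touching nothing.
It also fails if it takes over 48 s, if anything falls off the work surface, if the arm or the gripper's body presses on something with over 40 N, if the wrist force passes 120 N, or if a joint passes its speed limit or range.

## Robot

A 7-joint arm with a two-finger parallel gripper is mounted at the origin on the work surface. World frame = base frame: x ahead of the robot, y to its left, z up, the work surface at z = 0. Lengths are in m, angles in degrees, forces in N, time in s.
With the tool pointing down it reaches from about 0.425 to 0.875 m from the base axis. Payload 4.7 kg.
Tool frame: the origin (TCP) lies on the centre line of the jaws, within the pads' length; the fingertips stand env.nose_length ahead of it and the grasp point (between the pads) lies 8 mm behind it (env.nose_length is the distance from the TCP to the fingertips, in m); y points along the fingers, z is the direction in which the jaws open and shut, and the axes are right-handed (so a half turn about y gives the same grasp; the last joint's range is limited). The gripper opens to 87 mm and grips with 3 to 60 N. Pads are 19 mm wide; open, the fingers measure 117 mm over their backs; the gripper's body (75 mm by 190 mm) begins 51 mm behind the grasp point.
Start: joints at [-63.593, 18.392, -4.016, 83.108, 1.295, 78.541, -3.26], TCP at [0.281, 0.586, 0.234] pointing down, gripper open.
Joint ranges: [-163.93, 163.93], [-17.29, 119.83], [-79.2, 71.16], [3.27, 140.29], [-89.18, 269.18], [5.43, 117.66], [-154.24, 154.24]. Speed limits (degrees/s): [147.25, 147.25, 180, 180, 180, 180, 180].

## Interface

Orientations are given as [roll, pitch, yaw] about the fixed x, y, z axes, in that order (R = Rz(yaw) Ry(pitch) Rx(roll)).
In Python, from cell import env, read_camera, camera_info, job, models gives the robot as it stands.
- The arm moves only by the tool move_arm, never from a script. Its argument "moves" is a list of rows, each a list of 6 numbers: the shift along the tool's x, y, z in mm, then the turn, a rotation vector about the tool's x, y, z in degrees. In form: [[x, y, z, ax, ay, az], ...]. A call has 1 to 20 rows; each row is the pose to reach, as a shift and turn from the pose commanded when the call began, along the tool's axes at that moment; what a row does not reach only later rows make up. A row lasts 1/12 s, in which the tool goes at most 41.7 mm and 7.16 degrees, less where a joint would pass 70% of its speed; a pose out of reach is approached as far as the arm can. A call with a gripper value outside its range is refused whole. "claw" is the finger opening in mm, from 0 to 87, set as the call begins (left out, the last holds). The fingers move at their own pace and stop on an object; "newtons" is the grip in N (left out, the last holds). Time passes only in rows, so rows that repeat a pose let the fingers close. It gives the time, the measured TCP pose, the force and the opening at its end, in the units of the state.
- env.get_obs(): the state, without advancing time (a new reading comes with each control period).
- read_camera(name): name is "side" or "top"; returns (picture, depth): 420x560x3 uint8, red, green, blue; 420x560 float32, m along the optical axis (not along the pixel's ray), 0 where there is no reading.
- camera_info(name): a dict with "fx", "fy", "cx", "cy" (pixels), "distortion" ([k1, k2, p1, p2, k3] as OpenCV has them; the pictures are not rectified), "R" (3x3) and "t" (3): a world point X has camera coordinates R X + t. Camera axes: x right, y down, z forward; pixel columns grow to the right and rows downward; lengths in m; the calibration is good to about 2 mm. A picture is of the moment at which its call begins. camera_info takes no time and is no camera call.
- job.sign_off(): hands the job in, once; it reports no verdict.
Trained networks look in the newest picture that a camera, given by its name, has taken for a name from the list of things; names that differ only in an ending like _2 or _b are one class to them, and where a whole thing is asked for, a point or a joint stands for the part that bears it (a point fixed in the world has none). Each returns a list of dicts, best first, with "score" (0 to 1); they miss things now and then, are a little off and sometimes report something else, mostly with a low value. They report only what shows in the picture. A call takes as long as a camera call. They do not tell look-alikes from the thing itself.
- models.spot_in(target, camera): "point" ([x, y, z] in m, in world coordinates, good to about 4 mm: the middle of the surface that is visible of it).
- models.cut_out(target, camera): "mask" (420x560 bool, what is visible of it).
The state is a dict: "time_s": time; "qpos": joint angles; "joint_velocities": joint speeds; "effort": joint torques, N m; "tool_pos": TCP position; "tool_rot": TCP orientation; "force": force on the tool from outside, world axes, zero at the start; "wrist_torque": the same for the moment, N m; "grip_width": finger opening in m.
Only numpy, scipy, OpenCV 4.12 (cv2) and the standard library are available. Lean on these libraries where they do the work, as an engineer would, in place of code of your own. Each camera call takes 0.05 s, during which the arm holds its last target.

## Working session

There is one attempt and no reset: what is moved stays moved. The work goes in short steps, Python scripts to look and compute and a tool call to move; the robot and the scene stay as the last step left them, time stands still between calls to the robot, and variables do not carry over. Pictures are saved under pics/ and viewed, and the job is handed in when it is done.

Besides the shell and the picture viewer there is one more tool, called after "Call:" as name(argument=value, ...), one argument or row to a line, values as JSON. move_arm: Moves the arm, as the interface text tells. Its arguments: {"type":"object","properties":{"moves":{"type":"array","items":{"type":"array","items":{"type":"number"}}},"claw":{"type":"number"},"newtons":{"type":"number"}},"required":["moves"]}

```bash
mkdir -p pics; ls
cat > h.py <<'E'
import numpy as np,cv2
from cell import env,read_camera,camera_info,job,models
def save(n,img):
    cv2.imwrite('pics/'+n+'.png',cv2.cvtColor(img,cv2.COLOR_RGB2BGR))
def px2w(cam,uv,depth):
    c=camera_info(cam);K=np.array([[c['fx'],0,c['cx']],[0,c['fy'],c['cy']],[0,0,1]])
    uv=np.asarray(uv,float).reshape(-1,2)
    n=cv2.undistortPoints(uv.reshape(-1,1,2),K,np.array(c['distortion'])).reshape(-1,2)
    d=np.array([depth[int(round(v)),int(round(u))] for u,v in uv])
    P=np.c_[n*d[:,None],d]
    return (P-np.array(c['t']))@np.array(c['R'])
def w2px(cam,X):
    c=camera_info(cam);K=np.array([[c['fx'],0,c['cx']],[0,c['fy'],c['cy']],[0,0,1]])
    r,_=cv2.Rodrigues(np.array(c['R'],float))
    return cv2.projectPoints(np.asarray(X,float).reshape(-1,1,3),r,np.array(c['t'],float),K,np.array(c['distortion']))[0].reshape(-1,2)
E
python3 - <<'E'
from h import *
for n in ('top','side'):
    im,d=read_camera(n); save(n+'0',im); np.savez('pics/%s0.npz'%n,im=im,d=d)
    c=camera_info(n); print(n,c['fx'],-np.array(c['R']).T@np.array(c['t']))
    for t in ('red_base','red_spinner','yellow_spinner','red_base_tray'):
        for r in models.spot_in(t,n): print(t,round(r['score'],2),np.round(r['point'],3),w2px(n,r['point']).round())
o=env.get_obs(); print(o, env.nose_length)
E
```

```text
pics
top 474.90198935951884 [0.34650217 0.05972143 1.00800416]
red_base 0.64 [0.346 0.252 0.034] [[182. 265.]]
red_base 0.64 [ 0.247 -0.236  0.038] [[424. 315.]]
red_base 0.6 [0.579 0.201 0.027] [[210. 154.]]
red_spinner 0.74 [0.596 0.362 0.009] [[136. 148.]]
red_spinner 0.59 [0.569 0.254 0.04 ] [[183. 157.]]
red_spinner 0.53 [0.719 0.328 0.005] [[154.  94.]]
red_spinner 0.47 [0.574 0.202 0.028] [[209. 156.]]
yellow_spinner 0.57 [ 0.564 -0.126  0.043] [[366. 159.]]
red_base_tray 0.81 [ 0.236 -0.184  0.036] [[398. 320.]]
red_base_tray 0.7 [0.588 0.263 0.037] [[179. 148.]]
red_base_tray 0.63 [0.36  0.3   0.032] [[158. 258.]]
side 467.5764886195275 [ 0.38538448 -0.6576106   0.72946808]
red_base 0.83 [ 0.25  -0.245  0.036] [[159. 357.]]
red_base 0.67 [0.573 0.188 0.034] [[299. 174.]]
red_base 0.64 [0.35  0.238 0.037] [[203. 170.]]
red_spinner 0.55 [0.715 0.325 0.009] [[341. 144.]]
red_spinner 0.46 [0.596 0.368 0.005] [[294. 140.]]
red_spinner 0.45 [0.568 0.25  0.038] [[292. 157.]]
red_base_tray 0.97 [0.588 0.267 0.037] [[298. 153.]]
red_base_tray 0.89 [ 0.24  -0.178  0.032] [[154. 325.]]
red_base_tray 0.73 [0.36  0.296 0.035] [[207. 156.]]
{'time_s': 0.5, 'qpos': array([-63.59149837,  18.39165874,  -4.01616624,  83.1094938 ,
         1.29441602,  78.53921923,  -3.26020196]), 'joint_velocities': array([-0.00081962, -0.01796957, -0.03944111, -0.02590293, -0.10930461,
        0.05324804,  0.08082848]), 'effort': array([-2.74853110e-04, -4.90607858e+01, -4.02451241e-01, -3.12462866e+01,
       -6.35304395e-02,  3.46512138e-02,  3.31296940e-05]), 'tool_pos': array([0.28089047, 0.58619061, 0.23357249]), 'tool_rot': array([-8.99952709e+01, -2.14765962e-03, -2.55999177e+01]), 'force': array([-0.0138284 , -0.3499402 ,  1.42682446]), 'wrist_torque': array([ 5.03986870e-02, -4.11073356e-02,  2.47591634e-05]), 'grip_width': 0.08694780202386697} 0.011
```

View pics/top0.png

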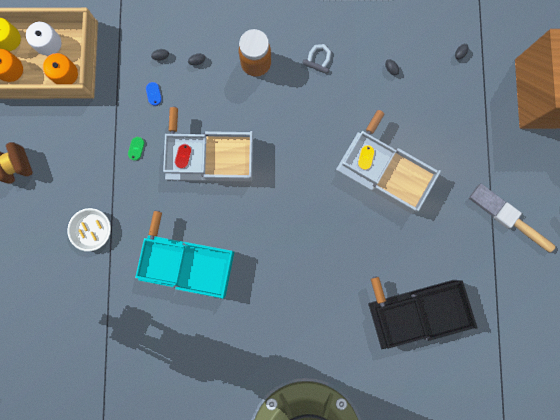

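View pics/side0.png

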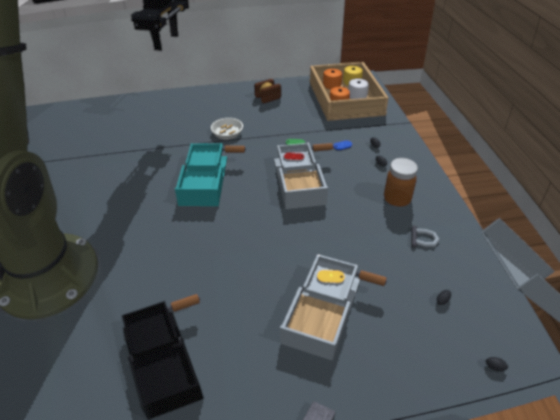

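Run:
```python
from h import *
im=np.load('pics/top0.npz')['im']; 
save('crop0',cv2.resize(im[95:215,100:260],None,fx=5,fy=5,interpolation=cv2.INTER_CUBIC))
```

```text
(no output)
```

View pics/crop0.png

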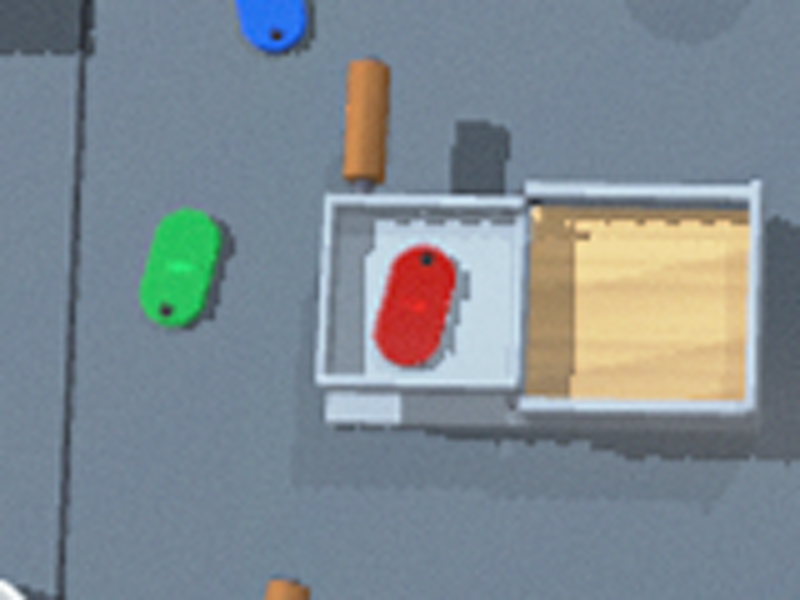

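Candidates in the top view: galvanised stand with red spinner (208,155), galvanised stand with yellow spinner (390,170), turquoise (183,265), black (423,313). The enlarged crop shows the stand at (208,155) is galvanised and holds the red blank at (183,157), so it is the one meant. Its handle is at (173,119) and its pan is on the right. The green and blue blanks lie loose on the slate. Next I measure the stand's pose.

Run:
```python
from h import *
from scipy.optimize import minimize
D={n:np.load('pics/%s0.npz'%n) for n in('top','side')}
# handle: wood colour segmentation near top/side handle
for n,box in (('top',(165,105,182,134)),('side',(312,140,334,154))):
    im,d=D[n]['im'],D[n]['d']
    x0,y0,x1,y1=box
    hsv=cv2.cvtColor(im,cv2.COLOR_RGB2HSV)
    m=np.zeros(d.shape,bool); s=hsv[y0:y1,x0:x1]
    m[y0:y1,x0:x1]=(s[...,1]>110)&(s[...,0]<18)
    v,u=np.nonzero(m&(d>0)); P=px2w(n,np.c_[u,v],d)
    P=P[(P[:,2]>.03)&(P[:,2]<.07)]
    c=P.mean(0); w=np.linalg.svd(P-c)[2][0]; t=(P-c)@w; w=w*np.sign(w[0])
    print(n,len(P),'handle c',c.round(4),'dir',np.degrees(np.arctan2(w[1],w[0])).round(1),'len',np.ptp(t).round(3),'top z',np.percentile(P[:,2],95).round(4), 'xr',P[:,0].min(),P[:,0].max())
# top-view outline corners (full px from crop: /5 + offset)
pts=np.array([[328,197],[527,197],[520,387],[318,383],[527,187],[760,183],[753,408],[517,405]])/5+[100,95]
d=D['top']['d']
for p in pts:
    q=cv2.erode(d,None)  # nearest depth (top of wall)
    print(p,px2w('top',p,q).round(4))
```

```text
top 181 handle c [0.6479 0.2753 0.0502] dir -1.3 len 0.049 top z 0.0538 xr 0.6246483300258971 0.6739969014056545
side 77 handle c [0.6485 0.268  0.0474] dir -1.1 len 0.044 top z 0.051 xr 0.6269826450272141 0.6708905292604629
[165.6 134.4] [[0.6135 0.2881 0.0548]]
[205.4 134.4] [[0.6149 0.2068 0.0497]]
[204.  172.4] [[0.5355 0.2087 0.0463]]
[163.6 171.6] [[0.5358 0.2903 0.0532]]
[205.4 132.4] [[0.6199 0.2073 0.0471]]
[252.  131.6] [[0.6194 0.11   0.0545]]
[250.6 176.6] [[0.5258 0.1125 0.0505]]
[203.4 176. ] [[0.5273 0.2093 0.0497]]
```

Call:
move_arm(
  moves=[
    [471,74,-122,0,-24,0],
    [471,74,-122,0,-24,0],
    [471,74,-122,0,-24,0],
    [471,74,-122,0,-24,0],
    [471,74,-122,0,-24,0],
    [471,74,-122,0,-24,0],
    [471,74,-122,0,-24,0],
    [471,74,-122,0,-24,0],
    [471,74,-122,0,-24,0],
    [471,74,-122,0,-24,0],
    [471,74,-122,0,-24,0],
    [471,74,-122,0,-24,0],
    [471,74,-122,0,-24,0],
    [471,74,-122,0,-24,0],
    [471,74,-122,0,-24,0],
    [471,74,-122,0,-24,0],
  ],
  claw=50,
  newtons=20,
)

```text
time_s: 1.83
tool_pos: [0.6519, 0.2748, 0.1598]
tool_rot: [-89.9, 0.0, -1.5]
force: [0.6, 0.1, 0.1]
grip_width: 0.0501
```

Call:
move_arm(
  moves=[
    [0,30,0,0,0,0],
    [0,60,0,0,0,0],
    [0,85,0,0,0,0],
    [0,85,0,0,0,0],
    [0,85,0,0,0,0],
  ],
)

```text
time_s: 2.25
tool_pos: [0.651, 0.2741, 0.0737]
tool_rot: [-90.0, 0.2, -1.5]
force: [-0.2, 0.8, 0.1]
grip_width: 0.0499
```

Run:
```python
from h import *
for n,b in (('top',(110,90,260,190)),('side',(250,80,400,210))):
    im,d=read_camera(n); x0,y0,x1,y1=b
    save('b_'+n,cv2.resize(im[y0:y1,x0:x1],None,fx=4.5,fy=4.5,interpolation=cv2.INTER_CUBIC))
    np.savez('pics/b_%s.npz'%n,im=im,d=d)
print(env.get_obs()['tool_pos'],env.get_obs()['time_s'])
```

```text
[0.65372921 0.27427213 0.07704443] 2.35
```

View pics/b_side.png

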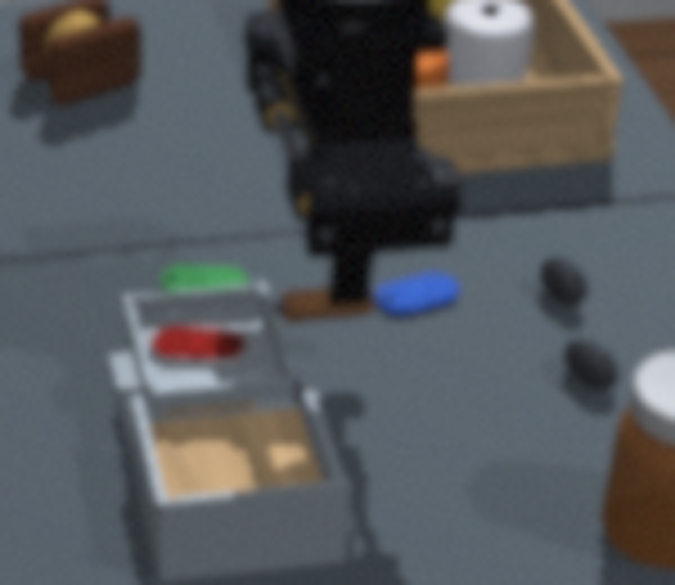

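View pics/b_top.png

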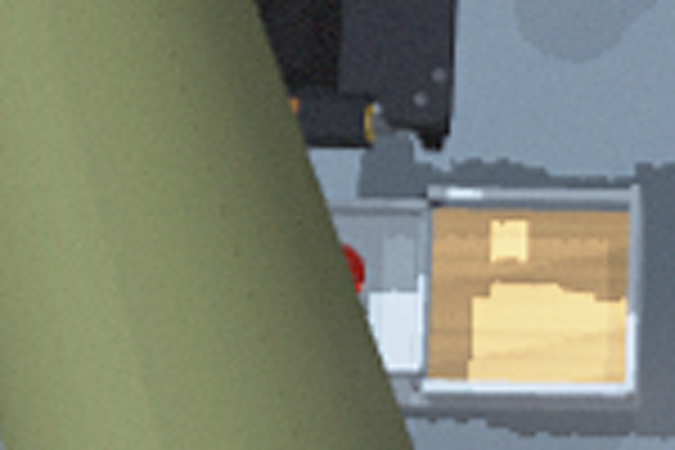

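The side crop shows the finger in line with the wooden handle (crop 345,300), with the blue blank clear behind it. Both spinners are untouched, so I descend and grip.

Call:
move_arm(
  moves=[
    [0,14,0,0,0,0],
    [0,28,0,0,0,0],
    [0,41,0,0,0,0],
    [0,41,0,0,0,0],
  ],
)

```text
time_s: 2.68
tool_pos: [0.6504, 0.2716, 0.0293]
tool_rot: [-90.2, 0.3, -1.6]
force: [-0.9, 0.0, -0.5]
grip_width: 0.0505
```

Call:
move_arm(
  moves=[
    [0,0,0,0,0,0],
    [0,0,0,0,0,0],
    [0,0,0,0,0,0],
    [0,0,0,0,0,0],
    [0,0,0,0,0,0],
    [0,0,0,0,0,0],
  ],
  claw=10,
  newtons=20,
)

```text
time_s: 3.18
tool_pos: [0.6534, 0.2751, 0.0345]
tool_rot: [-89.8, -0.1, -1.6]
force: [0.9, 6.8, -0.8]
grip_width: 0.0178
```

Gripped at 17.8 mm, which matches the 18 mm roller. Next I work out the arc numbers.

```bash
python3 -c "
import numpy as np
for a in range(0,122,6):
    t=np.radians(a);print(a,[0,round(-(68*np.sin(t)+6*np.cos(t)-6),1),round(68*np.cos(t)-6*np.sin(t)-68+1.5,1)])"
```

```text
0 [0, np.float64(-0.0), np.float64(1.5)]
6 [0, np.float64(-7.1), np.float64(0.5)]
12 [0, np.float64(-14.0), np.float64(-1.2)]
18 [0, np.float64(-20.7), np.float64(-3.7)]
24 [0, np.float64(-27.1), np.float64(-6.8)]
30 [0, np.float64(-33.2), np.float64(-10.6)]
36 [0, np.float64(-38.8), np.float64(-15.0)]
42 [0, np.float64(-44.0), np.float64(-20.0)]
48 [0, np.float64(-48.5), np.float64(-25.5)]
54 [0, np.float64(-52.5), np.float64(-31.4)]
60 [0, np.float64(-55.9), np.float64(-37.7)]
66 [0, np.float64(-58.6), np.float64(-44.3)]
72 [0, np.float64(-60.5), np.float64(-51.2)]
78 [0, np.float64(-61.8), np.float64(-58.2)]
84 [0, np.float64(-62.3), np.float64(-65.4)]
90 [0, np.float64(-62.0), np.float64(-72.5)]
96 [0, np.float64(-61.0), np.float64(-79.6)]
102 [0, np.float64(-59.3), np.float64(-86.5)]
108 [0, np.float64(-56.8), np.float64(-93.2)]
114 [0, np.float64(-53.7), np.float64(-99.6)]
120 [0, np.float64(-49.9), np.float64(-105.7)]
```

Call:
move_arm(
  moves=[
    [0,0,1.5,0,0,0],
    [0,-3.5,1,0,0,0],
    [0,-7,0.5,0,0,0],
    [0,-10.5,0,0,0,0],
    [0,-14,-1,0,0,0],
    [0,-17.5,-2.5,0,0,0],
    [0,-20.5,-3.5,0,0,0],
    [0,-24,-5,0,0,0],
    [0,-27,-7,0,0,0],
    [0,-30,-8.5,0,0,0],
    [0,-33,-10.5,0,0,0],
    [0,-33,-10.5,0,0,0],
  ],
)

```text
time_s: 4.18
tool_pos: [0.6532, 0.2626, 0.0683]
tool_rot: [-89.9, -0.1, -1.6]
force: [2.7, 3.6, 2.0]
grip_width: 0.0172
```

Run:
```python
from h import *
im,d=read_camera('side'); save('c_side',cv2.resize(im[80:210,250:400],None,fx=4.5,fy=4.5,interpolation=cv2.INTER_CUBIC))
o=env.get_obs();print(o['tool_pos'],o['force'],o['grip_width'],o['time_s'])
```

```text
[0.65315532 0.26285275 0.0679395 ] [1.17239393 4.31545279 1.23755464] 0.016982084355122277 4.2333
```

View pics/c_side.png

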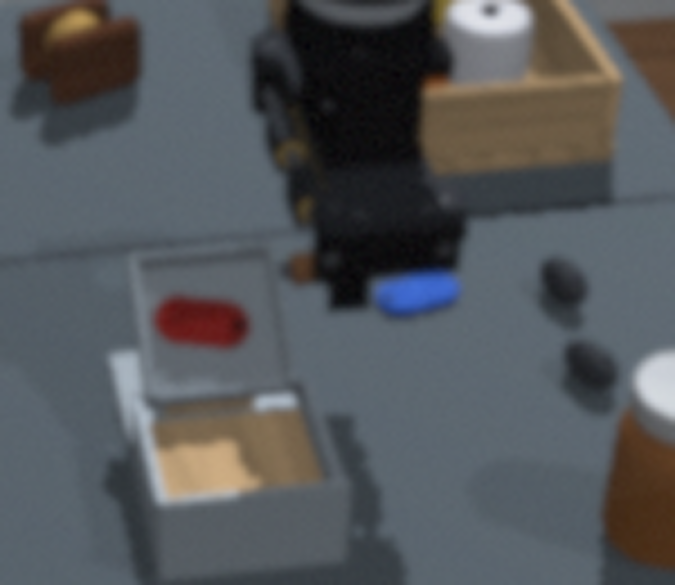

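Call:
move_arm(
  moves=[
    [0,-3,-2,0,0,0],
    [0,-6,-4.5,0,0,0],
    [0,-8.5,-7,0,0,0],
    [0,-11,-9.5,0,0,0],
    [0,-13.5,-12,0,0,0],
    [0,-15.5,-15,0,0,0],
    [0,-17.5,-18,0,0,0],
    [0,-19.5,-21,0,0,0],
    [0,-21.5,-24,0,0,0],
    [0,-23,-27,0,0,0],
    [0,-24.5,-30.5,0,0,0],
    [0,-25.5,-34,0,0,0],
    [0,-26.5,-37,0,0,0],
    [0,-27.5,-40.5,0,0,0],
    [0,-28.5,-44,0,0,0],
    [0,-29,-47.5,0,0,0],
    [0,-29.5,-51,0,0,0],
    [0,-29.5,-55,0,0,0],
    [0,-29.5,-58.5,0,0,0],
    [0,-29,-62,0,0,0],
  ],
  newtons=30,
)

```text
time_s: 5.9
tool_pos: [0.6519, 0.1984, 0.096]
tool_rot: [-90.1, -0.1, -1.7]
force: [4.6, -0.1, 5.1]
grip_width: 0.0166
```

Run:
```python
from h import *
im,d=read_camera('side'); save('d_side',cv2.resize(im[80:210,250:400],None,fx=4.5,fy=4.5,interpolation=cv2.INTER_CUBIC))
o=env.get_obs();print(o['tool_pos'],o['force'],o['grip_width'],o['time_s'])
```

```text
[0.6518693  0.19718224 0.0958447 ] [ 5.40101598 -1.97712633  5.29747369] 0.017068976822692112 5.95
```

View pics/d_side.png

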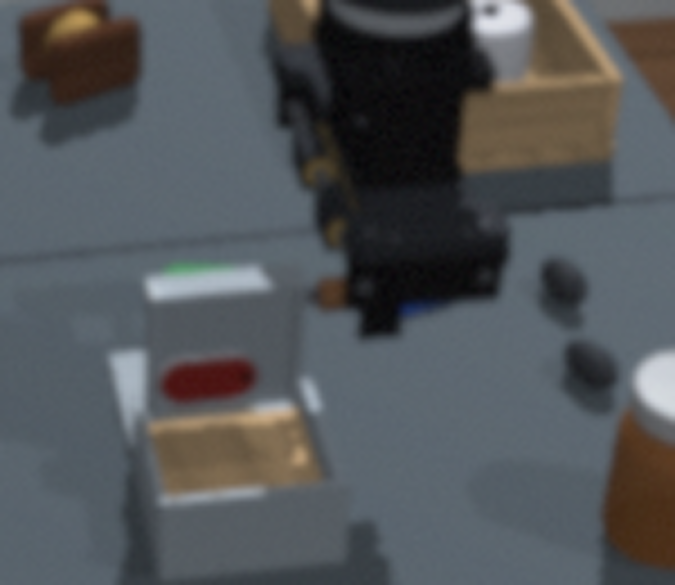

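The tray is upright, with the red spinner resting on the hinge lip (crop 210,380). I continue past upright.

Call:
move_arm(
  moves=[
    [1,0,-2,0,0,0],
    [1,0.5,-3.5,0,0,0],
    [1,1,-5.5,0,0,0],
    [1,1,-7,0,0,0],
    [1,1.5,-9,0,0,0],
    [1,2,-10.5,0,0,0],
    [1,2.5,-12.5,0,0,0],
    [1,3,-14,0,0,0],
    [1,3.5,-16,0,0,0],
    [1,4,-17.5,0,0,0],
    [1,4.5,-19,0,0,0],
    [1,5,-20.5,0,0,0],
    [1,6,-22.5,0,0,0],
    [1,6.5,-24,0,0,0],
    [1,7.5,-25.5,0,0,0],
    [1,8.5,-27,0,0,0],
    [1,10,-30,0,0,0],
    [1,12,-33,0,0,0],
    [1,12,-33,0,0,0],
    [1,12,-33,0,0,0],
  ],
)

```text
time_s: 7.62
tool_pos: [0.6512, 0.1661, 0.0828]
tool_rot: [-90.1, -0.0, -1.6]
force: [5.5, -2.5, 1.4]
grip_width: 0.0173
```

Run:
```python
from h import *
for n,b in (('top',(110,90,260,190)),('side',(250,80,400,210))):
    im,d=read_camera(n); x0,y0,x1,y1=b
    save('e_'+n,cv2.resize(im[y0:y1,x0:x1],None,fx=4.5,fy=4.5,interpolation=cv2.INTER_CUBIC))
o=env.get_obs();print(o['tool_pos'],o['force'],o['grip_width'],o['time_s'])
```

```text
[0.65122067 0.16620264 0.08287512] [ 6.30796652 -2.35542442  0.96840763] 0.017014947252316573 7.7167
```

View pics/e_side.png

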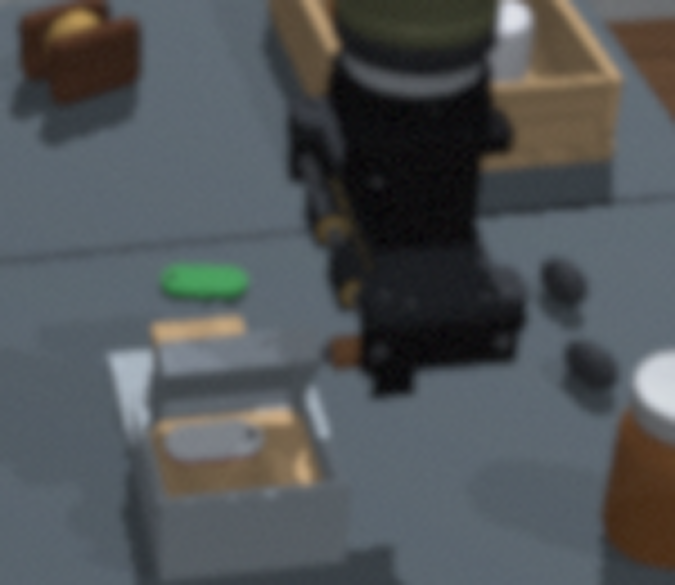

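View pics/e_top.png

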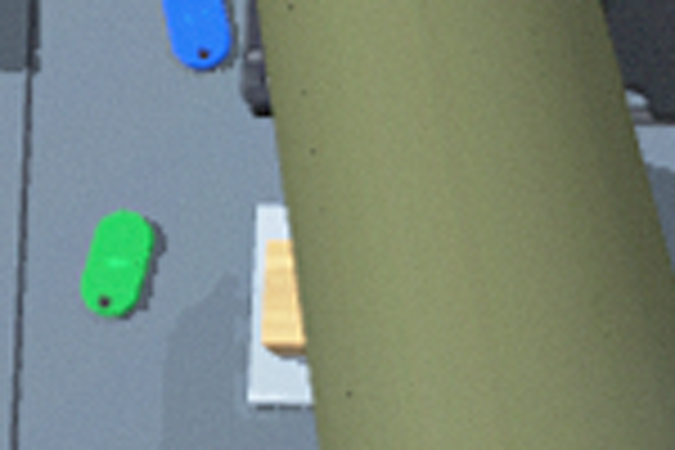

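The spinner lies tin side up in the pan (crop 215,440). Now I bring the tray back.

Call:
move_arm(
  moves=[
    [0,-2,3,0,0,0],
    [0,-3.5,6,0,0,0],
    [0,-5.5,9,0,0,0],
    [0,-7,12.5,0,0,0],
    [0,-8.5,15.5,0,0,0],
    [0,-9.5,19,0,0,0],
    [0,-10.5,22.5,0,0,0],
    [0,-11,26,0,0,0],
    [0,-11.5,29.5,0,0,0],
    [0,-12,33,0,0,0],
    [0,-12.5,36.5,0,0,0],
    [0,-12.5,40,0,0,0],
    [0,-12.5,43.5,0,0,0],
    [0,-12,47,0,0,0],
    [0,-11.5,51,0,0,0],
    [0,-10.5,54.5,0,0,0],
    [0,-9.5,58,0,0,0],
    [0,-8.5,61,0,0,0],
    [0,-7.5,64.5,0,0,0],
    [0,-6,68,0,0,0],
  ],
)

```text
time_s: 9.38
tool_pos: [0.6526, 0.2372, 0.0897]
tool_rot: [-89.9, -0.0, -1.5]
force: [4.0, 2.6, 4.5]
grip_width: 0.0174
```

```bash
python3 -c "
import numpy as np
for a in range(57,-1,-3):
    t=np.radians(a);print(a,[round(-(68*np.sin(t)+6*np.cos(t)-6)+56,1),round(68*np.cos(t)-6*np.sin(t)-68+1.5+37.5,1)])"
```

```text
57 [np.float64(1.7), np.float64(3.0)]
54 [np.float64(3.5), np.float64(6.1)]
51 [np.float64(5.4), np.float64(9.1)]
48 [np.float64(7.5), np.float64(12.0)]
45 [np.float64(9.7), np.float64(14.8)]
42 [np.float64(12.0), np.float64(17.5)]
39 [np.float64(14.5), np.float64(20.1)]
36 [np.float64(17.2), np.float64(22.5)]
33 [np.float64(19.9), np.float64(24.8)]
30 [np.float64(22.8), np.float64(26.9)]
27 [np.float64(25.8), np.float64(28.9)]
24 [np.float64(28.9), np.float64(30.7)]
21 [np.float64(32.0), np.float64(32.3)]
18 [np.float64(35.3), np.float64(33.8)]
15 [np.float64(38.6), np.float64(35.1)]
12 [np.float64(42.0), np.float64(36.3)]
9 [np.float64(45.4), np.float64(37.2)]
6 [np.float64(48.9), np.float64(38.0)]
3 [np.float64(52.4), np.float64(38.6)]
0 [np.float64(56.0), np.float64(39.0)]
```

Call:
move_arm(
  moves=[
    [0,1.5,3,0,0,0],
    [0,3.5,6,0,0,0],
    [0,5.5,9,0,0,0],
    [0,7.5,12,0,0,0],
    [0,9.5,15,0,0,0],
    [0,12,17.5,0,0,0],
    [0,14.5,20,0,0,0],
    [0,17,22.5,0,0,0],
    [0,20,25,0,0,0],
    [0,23,27,0,0,0],
    [0,26,29,0,0,0],
    [0,29,30.5,0,0,0],
    [0,32,32.5,0,0,0],
    [0,35.5,34,0,0,0],
    [0,38.5,35,0,0,0],
    [0,42,36.5,0,0,0],
    [0,45.5,37,0,0,0],
    [0,49,38,0,0,0],
    [0,52.5,38.5,0,0,0],
    [0,56,39,0,0,0],
  ],
)

```text
time_s: 11.05
tool_pos: [0.6535, 0.2753, 0.0338]
tool_rot: [-90.0, 0.1, -1.6]
force: [-4.4, -0.1, 24.5]
grip_width: 0.0175
```

Call:
move_arm(
  moves=[
    [0,0,0,0,0,0],
    [0,0,0,0,0,0],
    [0,0,0,0,0,0],
  ],
)

```text
time_s: 11.3
tool_pos: [0.6534, 0.2753, 0.0342]
tool_rot: [-89.9, 0.1, -1.6]
force: [1.4, 1.4, 8.2]
grip_width: 0.0171
```

Run:
```python
from h import *
im,d=read_camera('side'); save('f_side',cv2.resize(im[80:210,250:400],None,fx=4.5,fy=4.5,interpolation=cv2.INTER_CUBIC))
o=env.get_obs();print(o['tool_pos'],o['force'],o['grip_width'],o['time_s'])
```

```text
[0.65335944 0.27531023 0.0342198 ] [1.20192272 2.25066552 8.21331312] 0.0171697333004093 11.35
```

View pics/f_side.png

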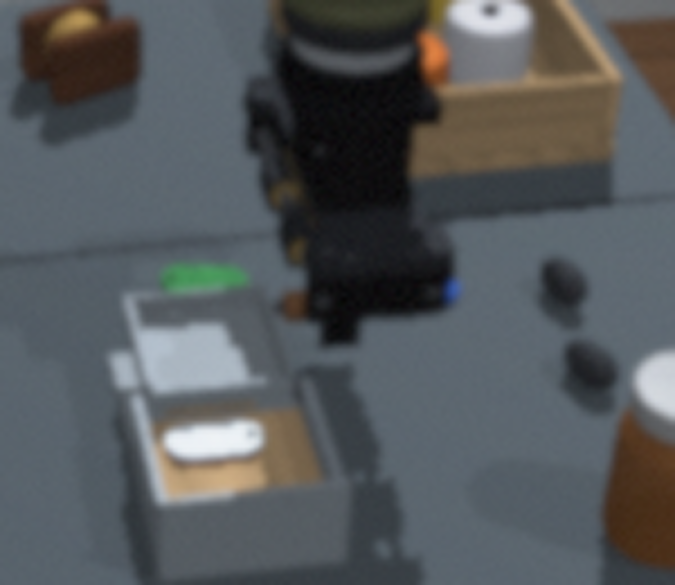

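The tray is down, with 8 N upward on the tool (it rests on its stop), and the spinner is tin up in the pan at crop (213,440). I open the jaws and then retreat upward.

Call:
move_arm(
  moves=[
    [0,0,0,0,0,0],
    [0,0,0,0,0,0],
    [0,0,0,0,0,0],
    [0,0,0,0,0,0],
    [0,0,0,0,0,0],
    [0,0,0,0,0,0],
  ],
  claw=50,
)

```text
time_s: 11.85
tool_pos: [0.6533, 0.2737, 0.0327]
tool_rot: [-90.0, 0.1, -1.6]
force: [0.3, 1.0, -0.5]
grip_width: 0.0468
```

Call:
move_arm(
  moves=[
    [0,-10,0,0,0,0],
    [0,-25,0,0,0,0],
    [0,-50,0,0,0,0],
    [0,-80,0,0,0,0],
    [0,-110,0,0,0,0],
    [0,-140,0,0,0,0],
    [0,-180,0,0,0,0],
    [-40,-200,40,0,0,0],
    [-70,-200,70,0,0,0],
    [-100,-200,100,0,0,0],
    [-130,-200,130,0,0,0],
    [-160,-200,160,0,0,0],
    [-200,-200,200,0,0,0],
    [-230,-200,230,0,0,0],
    [-260,-200,260,0,0,0],
    [-260,-200,260,0,0,0],
    [-260,-200,260,0,0,0],
  ],
)

```text
time_s: 13.27
tool_pos: [0.3912, 0.5496, 0.2356]
tool_rot: [-89.6, 0.3, -0.8]
force: [-2.0, 1.4, -0.1]
grip_width: 0.05
```

Run:
```python
from h import *
for n,b in (('top',(110,90,260,190)),('side',(250,80,400,210))):
    im,d=read_camera(n); x0,y0,x1,y1=b
    save('g_'+n,cv2.resize(im[y0:y1,x0:x1],None,fx=4.5,fy=4.5,interpolation=cv2.INTER_CUBIC)); save('gf_'+n,im)
    np.savez('pics/g_%s.npz'%n,im=im,d=d)
    d0=np.load('pics/%s0.npz'%n)['d']
    for t in('red_spinner','yellow_spinner','red_base_tray'):
        for r in models.spot_in(t,n): print(n,t,round(r['score'],2),np.round(r['point'],3),w2px(n,r['point']).round())
    if n=='top':
        for p in ((190,140),(170,150),(190,170),(175,165),(173,119)): print(p,px2w('top',p,d)[0].round(4),px2w('top',p,d0)[0].round(4))
o=env.get_obs();print(o['tool_pos'],o['force'],o['grip_width'],o['time_s'])
```

```text
top red_spinner 0.68 [0.566 0.185 0.032] [[217. 159.]]
top red_spinner 0.67 [0.72  0.331 0.006] [[153.  93.]]
top red_spinner 0.58 [0.597 0.358 0.007] [[138. 148.]]
top yellow_spinner 0.51 [ 0.566 -0.126  0.042] [[366. 158.]]
top red_base_tray 0.81 [0.578 0.26  0.039] [[180. 153.]]
top red_base_tray 0.72 [0.357 0.299 0.033] [[159. 260.]]
top red_base_tray 0.61 [ 0.236 -0.186  0.037] [[399. 320.]]
(190, 140) [0.6067 0.2411 0.0357] [0.6065 0.2409 0.0366]
(170, 150) [0.585  0.2822 0.0367] [0.5853 0.2824 0.0358]
(190, 170) [0.54   0.2372 0.0487] [0.5398 0.237  0.0498]
(175, 165) [0.5531 0.271  0.0363] [0.553  0.2709 0.0369]
(173, 119) [0.6477 0.2747 0.0501] [0.6467 0.274  0.0532]
side red_spinner 0.46 [0.565 0.181 0.026] [[296. 179.]]
side red_spinner 0.4 [0.598 0.369 0.004] [[295. 140.]]
side yellow_spinner 0.89 [ 0.567 -0.127  0.039] [[329. 276.]]
side red_base_tray 0.89 [0.582 0.261 0.033] [[296. 156.]]
side red_base_tray 0.78 [ 0.24  -0.18   0.033] [[154. 326.]]
side red_base_tray 0.64 [0.362 0.3   0.036] [[207. 155.]]
[0.40300456 0.54001053 0.23401573] [ 0.40293391 -0.23744775  0.35830544] 0.05021384571203262 13.6667
```

View pics/g_top.png

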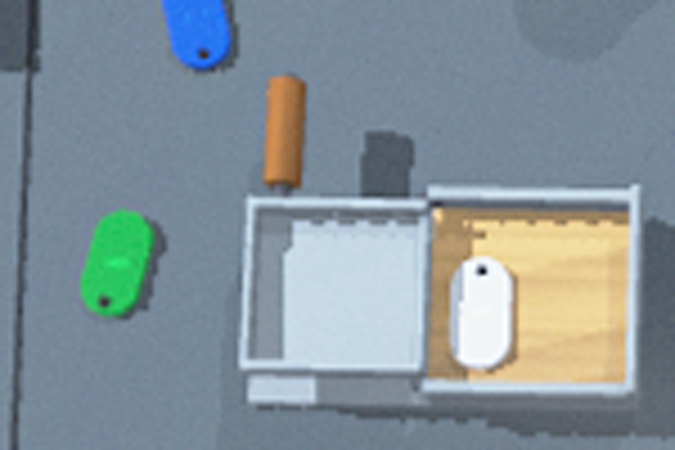

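View pics/gf_side.png

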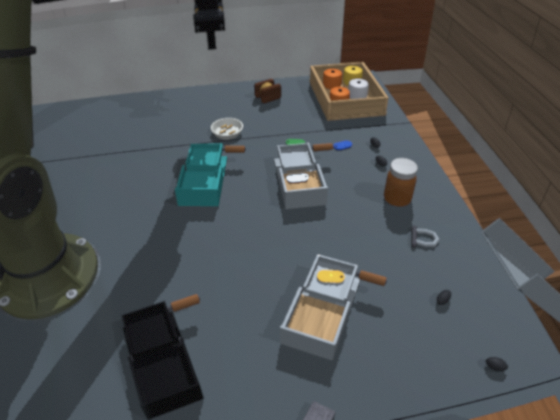

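View pics/g_side.png

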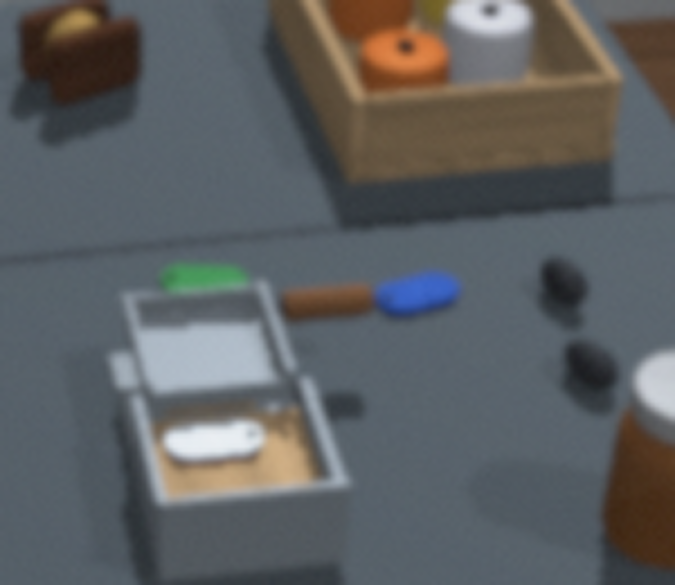

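The top view shows the tray flat and empty, with floor heights unchanged at about 36 mm. The spinner lies tin up in the pan (top 217,159), and the yellow one is undisturbed (top 366,158).

```bash
python3 -c "
from cell import job
print(job.sign_off())"
```

```text
the job is handed in; nothing more can be done
None
```

The red spinner is turned over: it lies bright tin face up in the fixed pan, and the hinged tray is back down flat. I gripped the wooden roller, swung the tray to about 2.1 rad until the spinner tumbled, swung it back the same way, let go and moved clear. I handed the job in at about 13.7 s.

- **Red spinner:** both cameras show it inside the pan, at a height of about 26 to 32 mm. That fits lying flat on the 24 mm floor.
- **Tray:** it is empty, and its floor measures about 36 mm high, as at the start.
- **Yellow spinner:** it is in place to within about 2 mm, yellow face up. The networks' positions are good to about 4 mm.
- **Forces:** the highest I saw on the tool was about 25 N, for a moment as the tray met its rest. It was back near zero after I let go.

No check failed. The one disagreement was small: before gripping, the two cameras put the handle 7 mm apart in y. The gripper then closed to 17.8 mm on the 18 mm roller.

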